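Close the battery pack's service port

TASK

Close the battery pack's service port with the orange hex plug from the kitting tray: set the plug square on the port and turn it gently backwards until you feel it drop into the thread start. Then run it in clockwise until the thread has drawn its flange snug down on the port's metal rim all round, without forcing or overtightening it. Let go, and leave everything else where it is.

Things in the scene. Friction and masses are not known exactly. Their poses are not given: they have to be found in the camera images.
- plug: orange hex plug, 0.14 to 0.24 kg, upright in the tray. Origin: centre of the flange's underside, z up its axis. Flange 66 mm dia, 5 thick; on it a hex 24 high (5 to 29 mm above the origin), 38 across flats, flats facing +x and every 60 deg. Below: shank 32 dia, 36 long, chamfered nose; three radial thread pins 4.5 dia, 24 mm below the origin, at +x and every 120 deg, out to radius 22.7.
- port (a point): centre of the port's level metal rim, the seat; plug's origin here = shut. Aluminium collar 62 mm outside, rim 18 mm above the lid. Inside, a brass insert, bore 37 mm: right-hand three-start thread, 30 mm a turn, pressed in at an unknown angle, same heights always. A black seal ring, sprung (5 N to 20 N), stands 2.5 mm proud of the rim: pressed down by hand only, the plug springs back up.
- pack: dark battery pack 200 x 124 x 66 mm on a white slab 240 x 160 x 22, fixed; origin under the slab's centre. Port at x -45, z 106 mm. In the port the pins ride on three flat lands: plug origin 21.3 mm above the rim point (24.3 on a rib). Turned anticlockwise up to 110 deg they fall off into a thread start, to 11-13 mm; clockwise they jam on a rib. Then about 150-180 deg clockwise to snug. Play 2 mm.
- tray: blue kitting tray 210 x 120 x 8 mm, fixed; origin under its centre. At x -55 mm a white socket block 76 x 76 mm, top 50 mm above the table, carries the plug by its flange (hole 50 mm); at +x are grooves with three cells.
- cell0: loose green battery cell, 18 mm diameter, 65 mm long, lying in a groove of the tray's base; bystander. Origin: its centre.
- cell1: loose green battery cell, 18 mm diameter, 65 mm long, lying in a groove of the tray's base; bystander. Origin: its centre.
- cell2: loose green battery cell, 18 mm diameter, 65 mm long, lying in a groove of the tray's base; bystander. Origin: its centre.
- cellblock: block of 15 green cells in black holders, 105 x 65 x 66 mm, loose bystander. Origin: centre of its underside.
- driver: red screwdriver lying on the table, loose bystander, about 200 mm long along its x. Origin near its middle, underneath.
- solvent: white bottle with red cap, 52 mm diameter, 130 mm tall, loose bystander. Origin: centre of its underside.
- swabs: steel cup, 68 mm diameter, 70 mm tall, loose bystander. Origin: centre of its underside.
Mind the look-alikes: they are no part of the job. Of the things that look like the plug, the largest one is meant.

How it is judged:
By the outcome, as a careful person would: the job done as asked, in the order asked, and still so for the second after the job is handed in, with the robot touching nothing.
It also fails if it takes over 72 s, if anything falls off the work surface, if the arm or the gripper's body presses on something with over 40 N, if the wrist force passes 120 N, or if a joint passes its speed limit or range.

ROBOT

A 6-joint arm with a two-finger parallel gripper is mounted at the origin on the work surface. World frame = base frame: x ahead of the robot, y to its left, z up, the work surface at z = 0. Lengths are in mm, angles in rad, forces in N, time in s.
With the tool pointing down it reaches from about 350 to 975 mm from the base axis. Payload 7.1 kg.
Tool frame: the origin (TCP) lies midway between the tips of the shut fingers; the grasp point (between the pads) lies 19 mm behind it (ctrl.grasp_offset is the distance from the TCP to the grasp point, in mm); z points along the fingers, y is the line along which they close (so a half turn about z gives the same grasp; the last joint's range is limited). The gripper opens to 88 mm and grips with 3 to 60 N. Pads are 20 mm wide; open, the fingers measure 115 mm over their backs; the gripper's body (75 mm by 178 mm) begins 61 mm behind the grasp point.
Start: joints at [-1.144, 0.423, 1.63, -0, 1.089, -0.019], TCP at [269.502, -563.891, 222.675] pointing down, gripper open.
Joint ranges: [-3, 3], [-0.9, 2.11], [0.09, 2.58], [-1.31, 4.45], [0.11, 2.69], [-2.54, 2.54]. Speed limits (rad/s): [2.39, 2.39, 3.01, 3.14, 3.14, 3.14].

INTERFACE

Orientations are given as a rotation vector (axis times angle).
In Python, from workcell import ctrl gives the robot as it stands. The module is installed in compiled form; this text tells all that it offers.
- The arm moves only by the tool servo_tool, never from a script. Its argument "rows" is a list of rows, each a list of 7 numbers: the turn, a rotation vector about the tool's x, y, z as a fraction of full scale, then the shift along the tool's x, y, z as a fraction of full scale, then the finger opening in mm, from 0 to 87.8. A call has 1 to 10 rows; each row is the pose to reach, as a shift and turn from the pose commanded when the call began, along the tool's axes at that moment; what a row does not reach only later rows make up. Full scale, the value 1, is 20 cm for a shift and 1.5 rad for a turn. A row lasts 1/8 s, in which the tool goes at most 62.5 mm and 10.7 degrees, less where a joint would pass 70% of its speed; a pose out of reach is approached as far as the arm can. A call with a number of a shift or a turn outside -1 to 1 is refused whole. A call with a gripper value outside its range is refused whole. The fingers move at their own pace and stop on an object; the grip force is fixed at half the most. Time passes only in rows, so rows that repeat a pose let the fingers close. It gives the time, the measured TCP pose, the force, the opening and the grip force at its end, in the units of the state.
- ctrl.get_obs(): the state, without advancing time (a new reading comes with each control period).
- ctrl.get_image(name): name is "side" or "top"; returns (picture, depth): 384x512x3 uint8, red, green, blue; 384x512 float32, mm along the optical axis (not along the pixel's ray), 0 where there is no reading.
- ctrl.camera_info(name): a dict with "intrinsics" (3x3 intrinsics, pixels), "k1" (the pictures are not rectified: a ray, as slopes to the right and down, at radius r is drawn at 1 + k1 r^2 times it, then the intrinsics apply), "R" (3x3) and "t" (3): a world point X has camera coordinates R X + t. Camera axes: x right, y down, z forward; pixel columns grow to the right and rows downward; lengths in mm; the calibration is good to about 2 mm. A picture is of the moment at which its call begins. camera_info takes no time and is no camera call.
- ctrl.close_job(): hands the job in; it is judged then, once.
The state is a dict: "t": time; "qpos": joint angles; "qvel": joint speeds; "joint_torque": joint torques, N m; "ee_pos": TCP position; "orientation": TCP orientation; "ft_force": force on the tool from outside, world axes, zero at the start; "moment": the same for the moment, N m; "width": finger opening in mm; "grasp_force": force on a finger pad.
Only numpy, scipy, OpenCV 4.12 (cv2) and the standard library are available. Lean on these libraries where they do the work, as an engineer would, in place of code of your own. Each camera call takes 0.05 s, during which the arm holds its last target. There are 200 camera calls.

## Working session

There is one attempt and no reset: what is moved stays moved. The work goes in short steps, Python scripts to look and compute and a tool call to move; the robot and the scene stay as the last step left them, time stands still between calls to the robot, and variables do not carry over. Pictures are saved under pics/ and viewed, at most 10 in all, crops included, and the job is handed in when it is done.

Besides the shell and the picture viewer there is one more tool, called after ">>>" by a JSON object that holds its "name" and its "arguments", one argument or row to a line. servo_tool: Moves the arm, as the interface text tells. Its arguments: {"type":"object","properties":{"rows":{"type":"array","items":{"type":"array","items":{"type":"number"}}}},"required":["rows"]}

```bash
mkdir -p pics; cat > h.py <<'E'
import numpy as np, cv2
from workcell import ctrl
def cam(n):
    c=ctrl.camera_info(n); return np.array(c["intrinsics"]),c["k1"],np.array(c["R"]),np.array(c["t"])
def ray(n,uv):
    K,k1,R,t=cam(n); d=(np.linalg.inv(K)@np.r_[uv,1.])[:2]; s=d.copy()
    for _ in range(20): s=d/(1+k1*(s@s))
    return -R.T@t, R.T@np.r_[s,1.]
def onplane(n,uv,z):
    o,d=ray(n,uv); return o+d*(z-o[2])/d[2]
def depthpt(n,uv,dep):
    o,d=ray(n,uv); return o+d*dep
def proj(n,X):
    K,k1,R,t=cam(n); c=R@np.asarray(X,float)+t; s=c[:2]/c[2]; s=s*(1+k1*(s@s)); return (K@np.r_[s,1])[:2]
E
python3 - <<'E'
from h import *
a,d=ctrl.get_image("top"); b,e=ctrl.get_image("side")
np.savez("i0.npz",a=a,d=d,b=b,e=e)
cv2.imwrite("pics/top0.png",cv2.resize(a[:,:,::-1],(800,600))); cv2.imwrite("pics/side0.png",cv2.resize(b[:,:,::-1],(800,600)))
for n in("top","side"):
    K,k,R,t=cam(n); print(n,K[0,0],k,-R.T@t,R[2])
for n,im,dp in(("top",a,d),("side",b,e)):
    h=cv2.cvtColor(im,cv2.COLOR_RGB2HSV); m=cv2.inRange(h,(5,130,90),(22,255,255))
    N,L,S,C=cv2.connectedComponentsWithStats(m)
    for i in range(1,N):
        if S[i,4]>25:
            z=dp[L==i]; z=z[z>0]; print(n,S[i],C[i].round(1),depthpt(n,C[i],np.median(z)).round(0) if len(z) else None)
print(ctrl.get_obs())
E
```

```text
top 394.36966985848676 0.026897043046965302 [ 394.71854943  -22.18749541 1181.41963864] [ 0.15113388 -0.01341779 -0.98842223]
side 385.7636445063176 -0.05309162358980073 [140.08788615 636.5703777  932.68762288] [ 0.35289457 -0.56931304 -0.74252817]
top [324 160   7   7  38] [327.3 162.8] [ 656. -234.  114.]
top [160 180  23  22 288] [170.4 190.2] [583. 208.  59.]
top [211 180  16  16 160] [218.  187.3] [597.  74.  34.]
top [153 224  17  16 167] [160.6 231.4] [466. 237.  34.]
side [300  21  36  14 199] [317.3  27.6] [ 1010. -1467.   -87.]
side [162 149  17  15  54] [169.  156.8] [940. -56.  29.]
side [223 214  16  14 150] [230.  220.9] [592.  81.  37.]
side [196 240  23  21 313] [206.3 250.7] [577. 215.  65.]
side [229 275  18  16 209] [237.7 282.8] [461. 243.  38.]
{'t': 0.1, 'qpos': array([-1.14400563e+00,  4.23769348e-01,  1.63059727e+00, -1.36024721e-05,
        1.08859119e+00, -1.90011721e-02]), 'qvel': array([-0.00062695, -0.00259052, -0.00019944,  0.00119272,  0.00058264,
       -0.00040922]), 'joint_torque': array([-1.10030967e-03, -5.45621681e+01, -2.74322891e+01,  6.44389680e-02,
        1.88111508e-02, -2.97633585e-05]), 'ee_pos': array([ 269.29724626, -563.45905391,  221.98275824]), 'orientation': array([-3.06257034e+00, -6.94178936e-01,  4.52544348e-04]), 'ft_force': array([ 0.68902353, -0.90283197, -0.4694712 ]), 'moment': array([-0.01194359,  0.00110277, -0.01266036]), 'grasp_force': 0.0, 'width': 87.56355888214976}
```

View pics/top0.png

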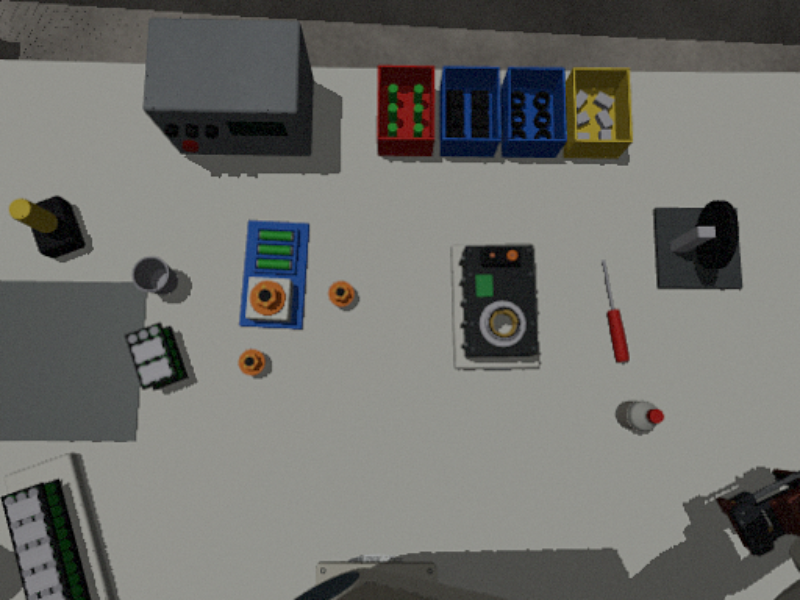

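View pics/side0.png

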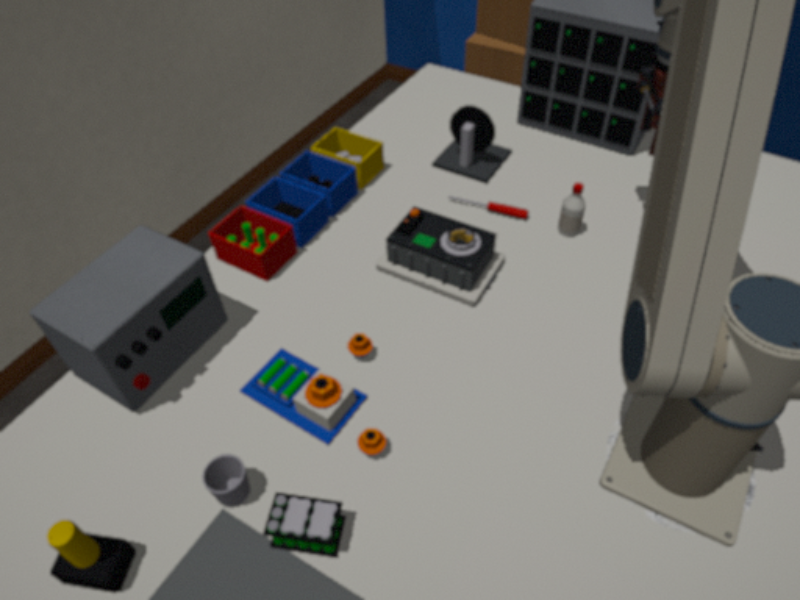

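Candidates (800x600 top view): the plug in the tray's white socket (267,297), and two smaller look-alikes at (341,294) and (251,362). The largest, in the tray, is the one I want. The port is at (503,324). Next: a close crop and measurement.

```bash
python3 - <<'E'
from h import *
z=np.load("i0.npz"); a,d,b,e=z["a"],z["d"],z["b"],z["e"]
def crop(im,u,v,r): return cv2.resize(im[v-r:v+r,u-r:u+r,::-1],(390,390),interpolation=cv2.INTER_CUBIC)
cv2.imwrite("pics/crop1.png",np.vstack([np.hstack([crop(a,171,190,20),crop(b,206,250,20)])]))
def fit(n,m,zp,pl=1):
    c=max(cv2.findContours(m,0,cv2.CHAIN_APPROX_NONE)[0],key=cv2.contourArea)
    P=np.array([onplane(n,p[0],zp)[:2] for p in c],np.float32); (x,y),r=cv2.minEnclosingCircle(P)
    A=np.c_[2*P,np.ones(len(P))]; s=np.linalg.lstsq(A,(P**2).sum(1),rcond=None)[0]
    print(n,"circle",s[:2].round(1),np.sqrt(s[2]+s[0]**2+s[1]**2).round(1),"enc",round(x,1),round(y,1),round(r,1)); return s[:2]
for n,im,uv in(("top",a,(170,190)),("side",b,(206,250))):
    h=cv2.cvtColor(im,cv2.COLOR_RGB2HSV); m=cv2.inRange(h,(5,110,60),(22,255,255))
    k=np.zeros_like(m); cv2.circle(k,uv,18,255,-1); fit(n,m&k,53)
# port collar: bright low sat near port, on dark pack
for n,im,uv,r in(("top",a,(322,207),16),("side",b,(295,154),17)):
    h=cv2.cvtColor(im,cv2.COLOR_RGB2HSV); m=cv2.inRange(h,(0,0,105),(180,90,255))
    k=np.zeros_like(m); cv2.circle(k,uv,r,255,-1); m&=k
    print(n,(m>0).sum(), np.median(im[k>0],0)); fit(n,m,106)
# depth-based: pack top points
K=[]
for n,dp,uv,r in(("top",d,(322,207),18),("side",e,(295,154),18)):
    Q=np.array([depthpt(n,(u,v),dp[v,u]) for v in range(uv[1]-r,uv[1]+r) for u in range(uv[0]-r,uv[0]+r) if dp[v,u]>0])
    s=Q[(Q[:,2]>98)&(Q[:,2]<116)]; print(n,"rim depth pts",len(s),((s.min(0)+s.max(0))/2).round(1),np.median(s,0).round(1))
# tray and pack rectangles
h=cv2.cvtColor(a,cv2.COLOR_RGB2HSV)
k=np.zeros(h.shape[:2],np.uint8); k[135:215,145:202]=255
m=cv2.inRange(h,(100,120,50),(125,255,255))&k
P=np.array([onplane("top",(u,v),8)[:2] for v,u in np.argwhere(m)],np.float32); print("tray",cv2.minAreaRect(P))
k[:]=0;k[150:240,280:350]=255
m=cv2.inRange(h,(0,0,0),(180,255,75))&k
P=np.array([onplane("top",(u,v),88)[:2] for v,u in np.argwhere(cv2.morphologyEx(m,cv2.MORPH_OPEN,np.ones((5,5))))],np.float32); print("pack",cv2.minAreaRect(P))
E
```

```text
top circle [583.9 208.3] 31.2 enc 584.2 208.2 32.6
side circle [584.3 207.7] 31.8 enc 584.7 205.3 35.7
top 309 [95. 88. 82.]
top circle [ 534.3 -216.8] 38.8 enc 534.6 -216.9 40.2
side 232 [68. 60. 46.]
side circle [ 527.1 -204.6] 34.7 enc 527.9 -203.6 40.5
top rim depth pts 209 [ 536.7 -217.8  105.2] [ 538.3 -219.8  104.8]
side rim depth pts 137 [ 532.9 -218.3  104.5] [ 534.1 -218.4  103.8]Traceback (most recent call last):
  File "<stdin>", line 27, in <module>
  File "h.py", line 10, in onplane
    o,d=ray(n,uv); return o+d*(z-o[2])/d[2]
        ~~~^^^^^^
  File "h.py", line 6, in ray
    K,k1,R,t=cam(n); d=(np.linalg.inv(K)@np.r_[uv,1.])[:2]; s=d.copy()
             ~~~^^^
  File "h.py", line 4, in cam
    c=ctrl.camera_info(n); return np.array(c["intrinsics"]),c["k1"],np.array(c["R"]),np.array(c["t"])
ValueError: time passes only in moves, steps and waits
```

View pics/crop1.png

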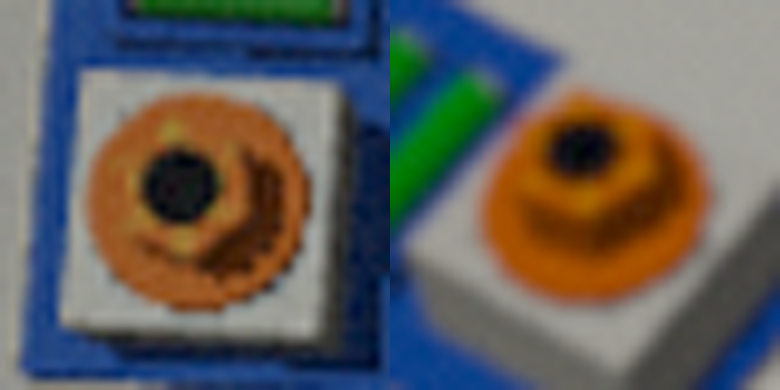

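```bash
python3 - <<'E'
s=open('h.py').read().replace("def cam(n):","from functools import lru_cache\nfrom scipy.spatial.transform import Rotation as Ro\n@lru_cache(None)\ndef cam(n):")
s+='''
def goto(xyz,yaw,o=None):
    """tool y axis at world angle yaw (deg); returns row numbers"""
    o=o or ctrl.get_obs(); T=Ro.from_rotvec(o["orientation"])
    y=np.array([np.cos(np.radians(yaw)),np.sin(np.radians(yaw)),0]); zz=np.array([0,0,-1.])
    G=Ro.from_matrix(np.c_[np.cross(y,zz),y,zz])
    print("turn",((T.inv()*G).as_rotvec()/1.5).round(3),"shift",(T.inv().apply(np.array(xyz)-o["ee_pos"])/200).round(3))
def st():
    o=ctrl.get_obs(); M=Ro.from_rotvec(o["orientation"]).as_matrix()
    print(round(o["t"],2),o["ee_pos"].round(1),"yawy",np.degrees(np.arctan2(M[1,1],M[0,1])).round(1),"z",M[:,2].round(3),"q6",o["qpos"][5].round(3),"F",o["ft_force"].round(1),"M",o["moment"].round(2),"w",round(o["width"],1),"g",round(o["grasp_force"],1))
'''
open('h.py','w').write(s)
E
python3 - <<'E'
from h import *
z=np.load("i0.npz"); a,d,b,e=z["a"],z["d"],z["b"],z["e"]
h=cv2.cvtColor(a,cv2.COLOR_RGB2HSV); hb=cv2.cvtColor(b,cv2.COLOR_RGB2HSV)
def rect(m,zp,l):
    P=np.array([onplane("top",(u,v),zp)[:2] for v,u in np.argwhere(m)],np.float32); print(l,cv2.minAreaRect(P))
k=np.zeros(h.shape[:2],np.uint8); k[135:215,145:202]=255
rect(cv2.morphologyEx(cv2.inRange(h,(100,120,50),(125,255,255))&k,cv2.MORPH_OPEN,np.ones((3,3))),8,"tray")
k[:]=0;k[150:240,280:350]=255
rect(cv2.morphologyEx(cv2.inRange(h,(0,0,0),(180,255,60))&k,cv2.MORPH_OPEN,np.ones((5,5))),88,"pack")
# hex corner direction: radial profile of value on plane z=79 around plug axis
ims={"top":a,"side":b}
for n in ims:
    g=ims[n].astype(np.float32).sum(2); out=[]
    for th in range(0,60,6):
        r20=[]
        for kk in range(6):
            p=np.array([[proj(n,(584+R*np.cos(np.radians(th+60*kk)),208+R*np.sin(np.radians(th+60*kk)),79)) for R in(13,15,17,19,20.5)]],np.float32)
            r20.append(cv2.remap(g,p[...,0],p[...,1],cv2.INTER_LINEAR)[0])
        out.append(np.mean(r20,0).round(0))
    print(n); print(np.array(out))
# port: white collar ring blob, radial-edge circle fit at z=106
for n,c0 in(("top",(534,-217.)),("side",(534,-217.))):
    g=ims[n].astype(np.float32).mean(2); c=np.array(c0,float)
    for it in range(6):
        P=[]
        for th in np.arange(0,360,5):
            w=np.radians(th); Rs=np.arange(25,40,.5); p=np.array([[proj(n,(c[0]+R*np.cos(w),c[1]+R*np.sin(w),106)) for R in Rs]],np.float32)
            f=cv2.remap(g,p[...,0],p[...,1],cv2.INTER_LINEAR)[0]; df=np.gradient(f); i=df.argmin()
            if df[i]<-3: P.append(c+Rs[i]*np.array([np.cos(w),np.sin(w)]))
        P=np.array(P); 
        for _ in range(3):
            s=np.linalg.lstsq(np.c_[2*P,np.ones(len(P))],(P**2).sum(1),rcond=None)[0]; r=np.sqrt(s[2]+s[:2]@s[:2])
            q=abs(np.linalg.norm(P-s[:2],axis=1)-r); P=P[q<max(2*np.median(q),1)]
        c=s[:2]
    print(n,"port",c.round(1),r.round(1),len(P),proj(n,(*c,106)).round(1))
def crop(im,u,v,r): return cv2.resize(im[v-r:v+r,u-r:u+r,::-1],(390,390),interpolation=cv2.INTER_CUBIC)
cv2.imwrite("pics/crop2.png",np.hstack([crop(a,322,207,20),crop(b,295,154,20)]))
for yaw in(95,-85): goto((584,208,180),yaw)
st()
E
```

```text
tray ((637.7196655273438, 205.15728759765625), (118.98883819580078, 207.48291015625), 87.7169189453125)
pack ((578.0017700195312, -216.01461791992188), (202.91488647460938, 131.01856994628906), 1.4700145721435547)
top
[[271. 300. 296. 269. 242.]
 [269. 302. 307. 283. 257.]
 [261. 304. 309. 287. 261.]
 [258. 300. 299. 268. 243.]
 [250. 295. 285. 249. 229.]
 [242. 286. 275. 239. 219.]
 [243. 278. 266. 232. 212.]
 [249. 277. 266. 231. 216.]
 [250. 283. 273. 238. 221.]
 [260. 292. 285. 250. 224.]]
side
[[229. 266. 290. 301. 302.]
 [228. 263. 291. 305. 307.]
 [229. 266. 295. 308. 310.]
 [231. 268. 295. 309. 309.]
 [231. 270. 296. 309. 306.]
 [228. 268. 293. 303. 302.]
 [227. 268. 291. 299. 296.]
 [226. 266. 288. 295. 295.]
 [225. 265. 288. 295. 294.]
 [228. 266. 289. 299. 298.]]
top port [ 534.1 -216.8] 39.3 56 [321.2 206.6]
side port [ 527.8 -205. ] 39.2 41 [294.6 154. ]
turn [-0.000e+00 -1.000e-03 -1.855e+00] shift [ 3.083 -2.802  0.214]
turn [-0.001  0.     0.239] shift [ 3.083 -2.802  0.214]
0.1 [ 269.3 -563.5  222. ] yawy -64.5 z [-0.001  0.001 -1.   ] q6 -0.019 F [ 0.7 -0.9 -0.5] M [-0.01  0.   -0.01] w 87.6 g 0.0
```

View pics/crop2.png

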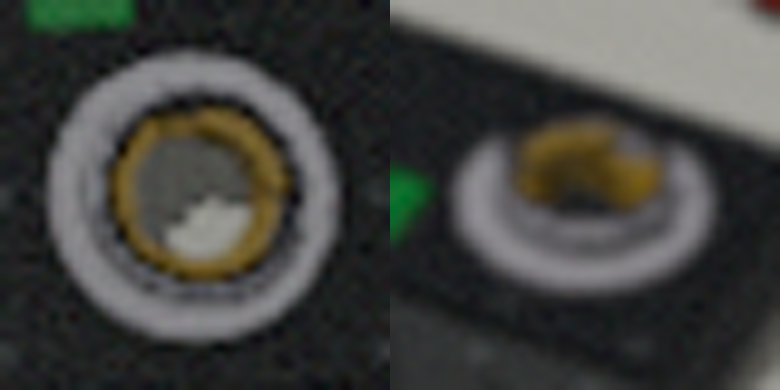

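The plug is hex-flanged with its corner at about 9° from world x, axis about (584, 208). Triangulating the port's base ring puts the port at about (536.2, -220). Starting the reach now.

>>> {"name": "servo_tool", "arguments": {
  "rows": [
    [0, 0, 0, 0.25, -0.23, 0.02, 87],
    [0, 0, 0, 0.5, -0.46, 0.04, 87],
    [0, 0, 0, 0.75, -0.69, 0.05, 87],
    [0, 0, 0, 1, -0.91, 0.07, 87]
  ]
}}

```text
t: 0.6
ee_pos: [363.7, -330.7, 209.6]
orientation: [-3.064, -0.694, -0.0]
ft_force: [-0.1, 0.8, -0.2]
width: 86.6
grasp_force: 0.0
```

>>> {"name": "servo_tool", "arguments": {
  "rows": [
    [0, 0, 0, 0.25, -0.23, 0.02, 87],
    [0, 0, 0, 0.5, -0.46, 0.04, 87],
    [0, 0, 0, 0.75, -0.69, 0.05, 87],
    [0, 0, 0, 1, -0.91, 0.07, 87]
  ]
}}

```text
t: 1.1
ee_pos: [457.7, -99.3, 196.9]
orientation: [3.064, 0.694, 0.0]
ft_force: [0.3, 0.4, -0.2]
width: 87.1
grasp_force: 0.0
```

>>> {"name": "servo_tool", "arguments": {
  "rows": [
    [0, 0, -0.12, 0.25, -0.23, 0.02, 87],
    [0, 0, -0.24, 0.5, -0.46, 0.04, 87],
    [0, 0, -0.36, 0.75, -0.69, 0.05, 87],
    [0, 0, -0.48, 1, -0.91, 0.07, 87],
    [0, 0, -0.6, 1, -0.91, 0.07, 87],
    [0, 0, -0.72, 1, -0.91, 0.07, 87],
    [0, 0, -0.84, 1, -0.91, 0.07, 87],
    [0, 0, -0.96, 1, -0.91, 0.07, 87],
    [0, 0, -1, 1, -0.91, 0.07, 87]
  ]
}}

```text
t: 2.22
ee_pos: [559.0, 149.2, 182.5]
orientation: [-1.764, -2.599, 0.001]
ft_force: [-0.3, 0.2, 0.4]
width: 86.7
grasp_force: 0.0
```

```bash
python3 -c "
from h import *
st(); goto((584,208,110),39)"
```

```text
2.23 [559.  149.2 182.5] yawy 21.7 z [-0.001 -0.    -1.   ] q6 -0.138 F [-0.3  0.2  0.4] M [ 0.03 -0.09  0.02] w 86.7 g 0.0
turn [-0.001 -0.    -0.201] shift [0.227 0.225 0.362]
```

>>> {"name": "servo_tool", "arguments": {
  "rows": [
    [0, 0, -0.1, 0.12, 0.12, 0.1, 87],
    [0, 0, -0.2, 0.227, 0.225, 0.2, 87],
    [0, 0, -0.2, 0.227, 0.225, 0.36, 87],
    [0, 0, -0.2, 0.227, 0.225, 0.36, 87]
  ]
}}

```text
t: 2.72
ee_pos: [582.4, 207.5, 108.3]
orientation: [-1.358, -2.828, 0.006]
ft_force: [-0.2, -0.4, -0.1]
width: 86.9
grasp_force: 0.0
```

```bash
python3 - <<'E'
from h import *
st(); goto((584,208,59.5),39)
a,_=ctrl.get_image("top"); b,_=ctrl.get_image("side")
def crop(im,u,v,r): return cv2.resize(im[v-r:v+r,u-r:u+r,::-1],(390,390),interpolation=cv2.INTER_CUBIC)
cv2.imwrite("pics/c3.png",np.hstack([crop(a,171,190,30),crop(b,206,245,30)]))
E
```

```text
2.73 [582.4 207.5 108.3] yawy 38.7 z [-0.006 -0.002 -1.   ] q6 -0.352 F [-0.2 -0.4 -0.1] M [-0.04 -0.13  0.  ] w 86.9 g 0.0
turn [-0.004 -0.001 -0.004] shift [-0.004  0.009  0.244]
```

View pics/c3.png

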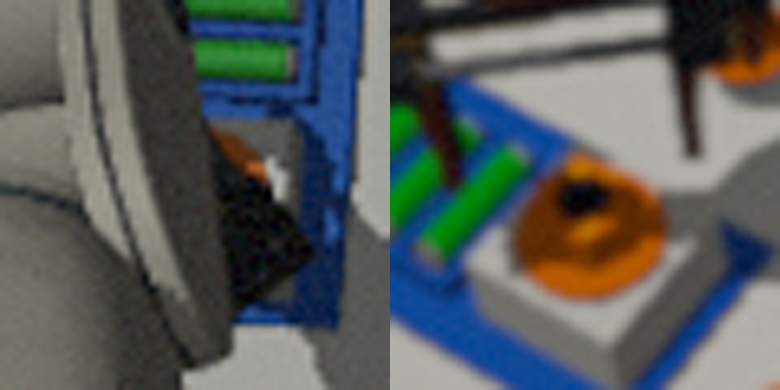

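The fingers (left tip about (455,185), right tip about (692,155) in the side crop) straddle the plug. Descending and gripping.

>>> {"name": "servo_tool", "arguments": {
  "rows": [
    [0, 0, 0, 0, 0.002, 0.08, 87],
    [0, 0, 0, 0, 0.002, 0.16, 87],
    [0, 0, 0, 0, 0.002, 0.22, 87],
    [0, 0, 0, 0, 0.002, 0.25, 80],
    [0, 0, 0, 0, 0.002, 0.25, 60],
    [0, 0, 0, 0, 0.002, 0.25, 45]
  ]
}}

```text
t: 3.58
ee_pos: [585.2, 208.3, 61.3]
orientation: [1.36, 2.831, 0.001]
ft_force: [-0.1, -0.7, 0.1]
width: 63.1
grasp_force: 0.0
```

>>> {"name": "servo_tool", "arguments": {
  "rows": [
    [0, 0, 0, 0, 0, 0, 30],
    [0, 0, 0, 0, 0, 0, 20],
    [0, 0, 0, 0, 0, 0, 20],
    [0, 0, 0, 0, 0, 0, 20]
  ]
}}

```text
t: 4.08
ee_pos: [584.8, 208.1, 61.2]
orientation: [-1.361, -2.832, 0.0]
ft_force: [-1.1, -0.3, 2.4]
width: 37.6
grasp_force: 30.0
```

```bash
python3 -c "
from h import *
st()"
```

```text
4.08 [584.8 208.1  61.2] yawy 38.7 z [-0. -0. -1.] q6 -0.352 F [-1.1 -0.3  2.4] M [-0.16  0.08 -0.03] w 37.6 g 30.0
```

>>> {"name": "servo_tool", "arguments": {
  "rows": [
    [0, 0, 0, 0, 0, 0, 46],
    [0, 0, 0, 0, 0, 0, 46],
    [0, 0, 0, 0, 0, 0.02, 46],
    [0, 0, 0, 0, 0, 0.02, 46],
    [0, 0, 0, 0, 0, 0.02, 20],
    [0, 0, 0, 0, 0, 0.02, 20],
    [0, 0, 0, 0, 0, 0.02, 20]
  ]
}}

```text
t: 4.95
ee_pos: [584.8, 208.1, 56.8]
orientation: [-1.361, -2.832, 0.0]
ft_force: [0.0, -0.5, -1.7]
width: 37.9
grasp_force: 30.0
```

```bash
python3 -c "
from h import *
st()"
```

```text
4.95 [584.8 208.1  56.8] yawy 38.7 z [-0. -0. -1.] q6 -0.352 F [ 0.  -0.5 -1.7] M [-0.01 -0.14 -0.08] w 37.9 g 30.0
```

>>> {"name": "servo_tool", "arguments": {
  "rows": [
    [0, 0, 0, 0, 0, -0.1, 20],
    [0, 0, 0, 0, 0, -0.25, 20],
    [0, 0, 0, 0, 0, -0.45, 20],
    [0, 0, 0, 0, 0, -0.65, 20],
    [0, 0, 0, 0, 0, -0.65, 20]
  ]
}}

```text
t: 5.58
ee_pos: [587.2, 208.9, 191.8]
orientation: [1.358, 2.827, 0.009]
ft_force: [0.1, 0.3, -1.5]
width: 38.0
grasp_force: 30.0
```

```bash
python3 -c "
from h import *
st(); goto((536.2,-220,180),12)"
```

```text
5.58 [587.2 208.9 191.8] yawy 38.7 z [ 0.008  0.003 -1.   ] q6 -0.352 F [ 0.1  0.3 -1.5] M [ 0.   -0.11  0.01] w 38.0 g 30.0
turn [0.005 0.001 0.31 ] shift [-1.515 -1.54   0.052]
```

>>> {"name": "servo_tool", "arguments": {
  "rows": [
    [0, 0, 0.03, -0.1, -0.1, 0, 20],
    [0, 0, 0.08, -0.28, -0.28, 0, 20],
    [0, 0, 0.12, -0.48, -0.48, 0, 20],
    [0, 0, 0.16, -0.66, -0.66, 0, 20],
    [0, 0, 0.16, -0.76, -0.77, 0, 20]
  ]
}}

```text
t: 6.2
ee_pos: [558.3, -8.9, 186.3]
orientation: [-1.692, -2.645, 0.002]
ft_force: [0.0, -0.2, -2.3]
width: 37.7
grasp_force: 30.0
```

```bash
python3 -c "
from h import *
st(); goto((536.2,-220,180),12)"
```

```text
6.2 [558.3  -8.9 186.3] yawy 24.8 z [-0.002 -0.    -1.   ] q6 -0.47 F [ 0.  -0.2 -2.3] M [-0.01 -0.09  0.06] w 37.7 g 30.0
turn [-0.001 -0.     0.149] shift [-0.912 -0.543  0.032]
```

>>> {"name": "servo_tool", "arguments": {
  "rows": [
    [0, 0, 0.04, -0.2, -0.12, 0, 20],
    [0, 0, 0.08, -0.45, -0.27, 0, 20],
    [0, 0, 0.12, -0.7, -0.42, 0, 20],
    [0, 0, 0.149, -0.85, -0.51, 0.02, 20],
    [0, 0, 0.149, -0.912, -0.543, 0.03, 20],
    [0, 0, 0.149, -0.912, -0.543, 0.03, 20],
    [0, 0, 0.149, -0.912, -0.543, 0.03, 20]
  ]
}}

```text
t: 7.08
ee_pos: [538.0, -216.7, 180.8]
orientation: [-1.972, -2.444, -0.0]
ft_force: [-1.0, -0.1, -1.6]
width: 37.8
grasp_force: 30.0
```

```bash
python3 - <<'E'
from h import *
st(); goto((536.2,-220,172),12)
a,_=ctrl.get_image("top"); b,_=ctrl.get_image("side")
np.savez("i1.npz",a=a,b=b)
o=ctrl.get_obs()["ee_pos"]; O=o-[0,0,6.8]
for n,im in(("top",a),("side",b)):
    h=cv2.cvtColor(im,cv2.COLOR_RGB2HSV); m=cv2.inRange(h,(5,110,50),(22,255,255)); c=proj(n,O); k=np.zeros_like(m); cv2.circle(k,tuple(int(x) for x in c),22,255,-1)
    print(n,c.round(1),proj(n,O-[0,0,36]).round(1),"port",proj(n,(536.2,-220,106)).round(1),(m&k>0).sum())
def crop(im,u,v,r): return cv2.resize(im[v-r:v+r,u-r:u+r,::-1],(390,390),interpolation=cv2.INTER_CUBIC)
cv2.imwrite("pics/c4.png",np.hstack([crop(a,321,205,30),crop(b,295,150,30)]))
E
```

```text
7.08 [ 538.  -216.7  180.8] yawy 12.2 z [-0.001  0.001 -1.   ] q6 -0.617 F [-1.  -0.1 -1.6] M [-0.02 -0.09 -0.02] w 37.8 g 30.0
turn [-0.    -0.     0.002] shift [-0.014 -0.012  0.044]
top [325.8 201.7] [323.2 203.6] port [322.3 205.9] 0
side [294.3 134.2] [293.7 143.1] port [294.3 150.4] 306
```

View pics/c4.png

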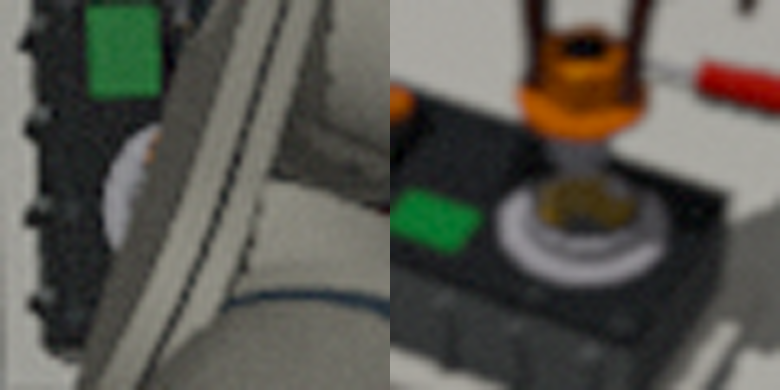

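Side crop: the plug hangs upright, shank at (580,155), over the port bore at (586,205). It is well aligned. Aligning fully and lowering.

>>> {"name": "servo_tool", "arguments": {
  "rows": [
    [0, 0, 0, -0.007, -0.006, 0, 20],
    [0, 0, 0, -0.014, -0.012, 0.05, 20],
    [0, 0, 0, -0.014, -0.012, 0.1, 20],
    [0, 0, 0, -0.014, -0.012, 0.13, 20],
    [0, 0, 0, -0.014, -0.012, 0.13, 20],
    [0, 0, 0, -0.014, -0.012, 0.13, 20]
  ]
}}

```text
t: 7.92
ee_pos: [536.4, -221.3, 155.0]
orientation: [1.974, 2.443, 0.0]
ft_force: [0.1, -0.0, -1.9]
width: 37.6
grasp_force: 30.0
```

```bash
python3 -c "
from h import *
st(); goto((536,-220.3,140),12)"
```

```text
7.92 [ 536.4 -221.3  155. ] yawy 12.1 z [ 0. -0. -1.] q6 -0.623 F [ 0.1 -0.  -1.9] M [ 0.01 -0.13 -0.01] w 37.6 g 30.0
turn [0.    0.    0.001] shift [ 0.005 -0.001  0.075]
```

>>> {"name": "servo_tool", "arguments": {
  "rows": [
    [0, 0, 0, 0.004, 0, 0.02, 20],
    [0, 0, 0, 0.004, 0, 0.04, 20],
    [0, 0, 0, 0.004, 0, 0.06, 20],
    [0, 0, 0, 0.004, 0, 0.07, 20],
    [0, 0, 0, 0.004, 0, 0.07, 20]
  ]
}}

```text
t: 8.55
ee_pos: [536.0, -220.4, 140.7]
orientation: [-1.974, -2.443, 0.0]
ft_force: [-0.0, -0.1, -2.0]
width: 37.9
grasp_force: 30.0
```

>>> {"name": "servo_tool", "arguments": {
  "rows": [
    [0, 0, 0, 0, 0, 0.01, 20],
    [0, 0, 0, 0, 0, 0.02, 20],
    [0, 0, 0, 0, 0, 0.02, 20]
  ]
}}

```text
t: 8.93
ee_pos: [535.9, -220.4, 136.8]
orientation: [-1.974, -2.443, 0.0]
ft_force: [0.8, -0.8, -2.3]
width: 38.0
grasp_force: 30.0
```

```bash
python3 -c "
from h import *
st()"
```

```text
8.93 [ 535.9 -220.4  136.8] yawy 12.1 z [-0.  0. -1.] q6 -0.622 F [ 0.8 -0.8 -2.3] M [-0.02 -0.08  0.04] w 38.0 g 30.0
```

>>> {"name": "servo_tool", "arguments": {
  "rows": [
    [0, 0, 0, 0, 0, 0.007, 20],
    [0, 0, 0, 0, 0, 0.013, 20],
    [0, 0, 0, 0, 0, 0.013, 20]
  ]
}}

```text
t: 9.3
ee_pos: [536.0, -220.4, 134.2]
orientation: [-1.974, -2.443, 0.0]
ft_force: [0.4, -0.1, -1.1]
width: 37.8
grasp_force: 30.0
```

>>> {"name": "servo_tool", "arguments": {
  "rows": [
    [0, 0, 0, 0, 0, 0.004, 20],
    [0, 0, 0, 0, 0, 0.004, 20]
  ]
}}

```text
t: 9.55
ee_pos: [536.0, -220.4, 133.5]
orientation: [-1.974, -2.443, 0.0]
ft_force: [0.5, -0.6, -1.7]
width: 37.8
grasp_force: 30.0
```

```bash
python3 -c "
from h import *
st()"
```

```text
9.55 [ 536.  -220.4  133.5] yawy 12.1 z [-0.  0. -1.] q6 -0.622 F [ 0.5 -0.6 -1.7] M [-0.01 -0.1   0.01] w 37.8 g 30.0
```

>>> {"name": "servo_tool", "arguments": {
  "rows": [
    [0, 0, 0, 0, 0, 0.005, 20],
    [0, 0, 0, 0, 0, 0.005, 20]
  ]
}}

```text
t: 9.8
ee_pos: [536.0, -220.3, 132.5]
orientation: [-1.974, -2.443, 0.0]
ft_force: [-0.4, -0.3, -1.3]
width: 37.9
grasp_force: 30.0
```

>>> {"name": "servo_tool", "arguments": {
  "rows": [
    [0, 0, 0, 0, 0, 0.005, 20],
    [0, 0, 0, 0, 0, 0.005, 20]
  ]
}}

```text
t: 10.05
ee_pos: [536.0, -220.3, 131.5]
orientation: [-1.975, -2.443, 0.0]
ft_force: [-0.2, -0.1, -2.5]
width: 37.7
grasp_force: 30.0
```

>>> {"name": "servo_tool", "arguments": {
  "rows": [
    [0, 0, 0, 0, 0, 0.005, 20],
    [0, 0, 0, 0, 0, 0.008, 20],
    [0, 0, 0, 0, 0, 0.008, 20]
  ]
}}

```text
t: 10.42
ee_pos: [536.0, -220.4, 129.9]
orientation: [-1.974, -2.443, 0.0]
ft_force: [0.1, -0.5, -2.6]
width: 37.8
grasp_force: 30.0
```

```bash
python3 - <<'E'
from h import *
st()
b,_=ctrl.get_image("side")
b=b[120:180,265:325,::-1]
cv2.imwrite("pics/c5.png",cv2.resize(b,(600,600),interpolation=cv2.INTER_CUBIC))
E
```

```text
10.43 [ 536.  -220.4  129.9] yawy 12.1 z [-0.  0. -1.] q6 -0.622 F [ 0.1 -0.5 -2.6] M [ 0.05 -0.13  0.02] w 37.8 g 30.0
```

View pics/c5.png

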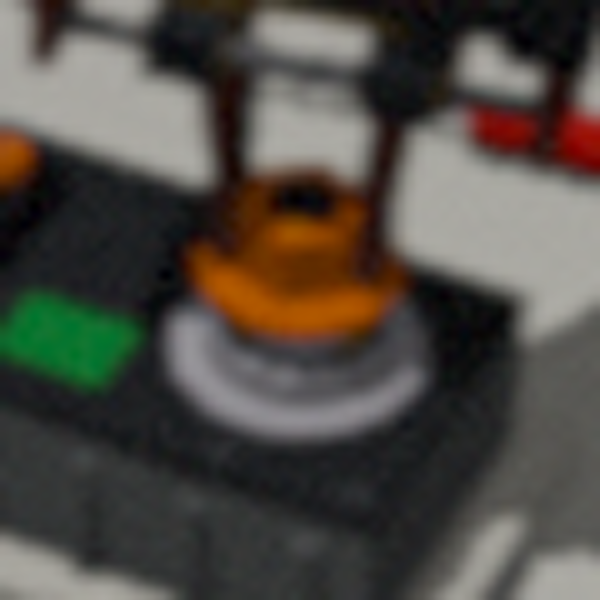

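The plug is inside the port (flange front edge about (300,330)), and there is no contact yet at land height, so it probably lies over a thread start already. Feeling on downward.

>>> {"name": "servo_tool", "arguments": {
  "rows": [
    [0, 0, 0, 0, 0, 0.005, 20],
    [0, 0, 0, 0, 0, 0.01, 20],
    [0, 0, 0, 0, 0, 0.01, 20]
  ]
}}

```text
t: 10.85
ee_pos: [536.0, -220.4, 127.8]
orientation: [-1.974, -2.443, 0.0]
ft_force: [0.3, -0.1, -2.4]
width: 37.9
grasp_force: 30.0
```

>>> {"name": "servo_tool", "arguments": {
  "rows": [
    [0, 0, 0, 0, 0, 0.005, 20],
    [0, 0, 0, 0, 0, 0.01, 20],
    [0, 0, 0, 0, 0, 0.01, 20]
  ]
}}

```text
t: 11.22
ee_pos: [536.0, -220.4, 125.9]
orientation: [-1.974, -2.443, 0.0]
ft_force: [0.5, 0.4, -2.6]
width: 37.8
grasp_force: 30.0
```

>>> {"name": "servo_tool", "arguments": {
  "rows": [
    [0, 0, 0, 0, 0, 0.005, 20],
    [0, 0, 0, 0, 0, 0.008, 20],
    [0, 0, 0, 0, 0, 0.008, 20]
  ]
}}

```text
t: 11.6
ee_pos: [536.2, -220.4, 125.2]
orientation: [1.974, 2.443, 0.0]
ft_force: [-3.0, 0.2, 6.8]
width: 37.8
grasp_force: 30.0
```

Contact at 12.4 mm above the rim: it dropped straight into a start. To seat it as asked, I'll lift clear, turn clockwise in the air onto a land, then turn it gently backwards.

>>> {"name": "servo_tool", "arguments": {
  "rows": [
    [0, 0, 0, 0, 0, -0.03, 20],
    [0, 0, 0, 0, 0, -0.07, 20],
    [0, 0, 0.1, 0, 0, -0.075, 20],
    [0, 0, 0.2, 0, 0, -0.075, 20],
    [0, 0, 0.3, 0, 0, -0.075, 20],
    [0, 0, 0.4, 0, 0, -0.075, 20],
    [0, 0, 0.4, 0, 0, -0.06, 20],
    [0, 0, 0.4, 0, 0, -0.05, 20],
    [0, 0, 0.4, 0, 0, -0.05, 20]
  ]
}}

```text
t: 12.72
ee_pos: [536.0, -220.3, 134.2]
orientation: [-2.607, -1.753, 0.0]
ft_force: [0.1, -0.3, -1.5]
width: 38.1
grasp_force: 30.0
```

>>> {"name": "servo_tool", "arguments": {
  "rows": [
    [0, 0, 0, 0, 0, 0.004, 20],
    [0, 0, 0, 0, 0, 0.004, 20]
  ]
}}

```text
t: 12.98
ee_pos: [536.1, -220.4, 133.9]
orientation: [2.608, 1.751, 0.0]
ft_force: [-1.0, 0.2, 1.3]
width: 37.9
grasp_force: 30.0
```

```bash
python3 -c "
from h import *
st()"
```

```text
12.97 [ 536.1 -220.4  133.9] yawy -22.2 z [ 0. -0. -1.] q6 -0.022 F [-1.   0.2  1.3] M [ 0.08  0.15 -0.04] w 37.9 g 30.0
```

Resting on a land (about 3 N). Turning it gently anticlockwise with a slight downward bias.

>>> {"name": "servo_tool", "arguments": {
  "rows": [
    [0, 0, -0.05, 0, 0, 0.003, 20],
    [0, 0, -0.1, 0, 0, 0.004, 20],
    [0, 0, -0.15, 0, 0, 0.004, 20],
    [0, 0, -0.15, 0, 0, 0.004, 20]
  ]
}}

```text
t: 13.48
ee_pos: [537.1, -220.8, 133.8]
orientation: [2.393, 2.031, 0.002]
ft_force: [0.2, -0.3, 6.3]
width: 38.2
grasp_force: 30.0
```

>>> {"name": "servo_tool", "arguments": {
  "rows": [
    [0, 0, -0.05, 0, 0, 0.001, 20],
    [0, 0, -0.1, 0, 0, 0.001, 20],
    [0, 0, -0.15, 0, 0, 0.001, 20],
    [0, 0, -0.15, 0, 0, 0.001, 20]
  ]
}}

```text
t: 13.98
ee_pos: [535.9, -220.4, 132.4]
orientation: [-2.153, -2.287, 0.0]
ft_force: [-1.1, -0.8, -1.2]
width: 37.8
grasp_force: 30.0
```

```bash
python3 -c "
from h import *
st()"
```

```text
13.97 [ 535.9 -220.4  132.4] yawy 3.5 z [-0. -0. -1.] q6 -0.471 F [-1.1 -0.8 -1.2] M [-0.16  0.01 -0.01] w 37.8 g 30.0
```

It dropped off the land (force went from +6 to -1 N). Following it down to the thread start.

>>> {"name": "servo_tool", "arguments": {
  "rows": [
    [0, 0, -0.03, 0, 0, 0.006, 20],
    [0, 0, -0.05, 0, 0, 0.012, 20],
    [0, 0, -0.05, 0, 0, 0.024, 20],
    [0, 0, -0.05, 0, 0, 0.032, 20],
    [0, 0, -0.05, 0, 0, 0.032, 20]
  ]
}}

```text
t: 14.6
ee_pos: [536.0, -220.3, 125.9]
orientation: [-2.065, -2.367, 0.0]
ft_force: [0.5, 0.3, -1.5]
width: 38.2
grasp_force: 30.0
```

>>> {"name": "servo_tool", "arguments": {
  "rows": [
    [0, 0, 0, 0, 0, 0.003, 20],
    [0, 0, 0, 0, 0, 0.006, 20],
    [0, 0, 0, 0, 0, 0.006, 20]
  ]
}}

```text
t: 14.98
ee_pos: [536.2, -220.4, 125.2]
orientation: [2.065, 2.368, 0.0]
ft_force: [-1.0, 0.3, 0.5]
width: 37.7
grasp_force: 30.0
```

```bash
python3 -c "
from h import *
st()"
```

```text
14.97 [ 536.2 -220.4  125.2] yawy 7.8 z [ 0. -0. -1.] q6 -0.547 F [-1.   0.3  0.5] M [ 0.01 -0.04  0.04] w 37.7 g 30.0
```

>>> {"name": "servo_tool", "arguments": {
  "rows": [
    [0, 0, 0.08, 0, 0, 0.003, 20],
    [0, 0, 0.16, 0, 0, 0.006, 20],
    [0, 0, 0.24, 0, 0, 0.0085, 20],
    [0, 0, 0.24, 0, 0, 0.0085, 20]
  ]
}}

```text
t: 15.48
ee_pos: [536.2, -220.5, 123.4]
orientation: [2.454, 1.961, 0.0]
ft_force: [-0.1, -0.2, -0.6]
width: 37.7
grasp_force: 30.0
```

```bash
python3 -c "
from h import *
st()"
```

```text
15.47 [ 536.2 -220.5  123.4] yawy -12.7 z [ 0. -0. -1.] q6 -0.188 F [-0.1 -0.2 -0.6] M [-0.14 -0.02 -0.07] w 37.7 g 30.0
```

Smooth. Continuing along the helix.

>>> {"name": "servo_tool", "arguments": {
  "rows": [
    [0, 0, 0.08, 0, 0, 0.003, 20],
    [0, 0, 0.16, 0, 0, 0.006, 20],
    [0, 0, 0.24, 0, 0, 0.0086, 20],
    [0, 0, 0.32, 0, 0, 0.0115, 20],
    [0, 0, 0.32, 0, 0, 0.0115, 20]
  ]
}}

```text
t: 16.1
ee_pos: [536.3, -220.6, 121.1]
orientation: [2.848, 1.324, 0.0]
ft_force: [-0.4, -0.7, -0.1]
width: 37.8
grasp_force: 30.0
```

```bash
python3 -c "
from h import *
st()"
```

```text
16.1 [ 536.3 -220.6  121.1] yawy -40.1 z [ 0. -0. -1.] q6 0.29 F [-0.4 -0.7 -0.1] M [-0.18 -0.04 -0.03] w 37.8 g 30.0
```

>>> {"name": "servo_tool", "arguments": {
  "rows": [
    [0, 0, 0.08, 0, 0, 0.003, 20],
    [0, 0, 0.16, 0, 0, 0.006, 20],
    [0, 0, 0.24, 0, 0, 0.0086, 20],
    [0, 0, 0.32, 0, 0, 0.0115, 20],
    [0, 0, 0.32, 0, 0, 0.0115, 20]
  ]
}}

```text
t: 16.73
ee_pos: [536.2, -220.5, 118.8]
orientation: [3.081, 0.611, 0.0]
ft_force: [1.0, 0.4, 0.8]
width: 37.9
grasp_force: 30.0
```

```bash
python3 -c "
from h import *
st()"
```

```text
16.73 [ 536.2 -220.5  118.8] yawy -67.6 z [ 0. -0. -1.] q6 0.769 F [1.  0.4 0.8] M [-0.12 -0.04 -0.  ] w 37.9 g 30.0
```

>>> {"name": "servo_tool", "arguments": {
  "rows": [
    [0, 0, 0.08, 0, 0, 0.003, 20],
    [0, 0, 0.16, 0, 0, 0.006, 20],
    [0, 0, 0.24, 0, 0, 0.0086, 20],
    [0, 0, 0.32, 0, 0, 0.0115, 20],
    [0, 0, 0.32, 0, 0, 0.0115, 20]
  ]
}}

```text
t: 17.35
ee_pos: [536.1, -220.5, 116.5]
orientation: [3.138, -0.138, 0.0]
ft_force: [0.8, -0.6, 0.5]
width: 37.7
grasp_force: 30.0
```

```bash
python3 -c "
from h import *
st()"
```

```text
17.35 [ 536.1 -220.5  116.5] yawy -95.0 z [ 0. -0. -1.] q6 1.248 F [ 0.8 -0.6  0.5] M [-0.13 -0.03  0.06] w 37.7 g 30.0
```

>>> {"name": "servo_tool", "arguments": {
  "rows": [
    [0, 0, 0.08, 0, 0, 0.003, 20],
    [0, 0, 0.16, 0, 0, 0.006, 20],
    [0, 0, 0.22, 0, 0, 0.008, 20],
    [0, 0, 0.22, 0, 0, 0.008, 20]
  ]
}}

```text
t: 17.85
ee_pos: [536.5, -220.6, 115.2]
orientation: [3.073, -0.651, 0.002]
ft_force: [0.1, -0.5, 2.8]
width: 37.8
grasp_force: 30.0
```

```bash
python3 -c "
from h import *
st()"
```

```text
17.85 [ 536.5 -220.6  115.2] yawy -113.9 z [ 0.001 -0.    -1.   ] q6 1.578 F [ 0.1 -0.5  2.8] M [-0.03 -0.05 -0.14] w 37.8 g 30.0
```

>>> {"name": "servo_tool", "arguments": {
  "rows": [
    [0, 0, 0.06, 0, 0, 0.002, 20],
    [0, 0, 0.12, 0, 0, 0.004, 20],
    [0, 0, 0.16, 0, 0, 0.005, 20],
    [0, 0, 0.16, 0, 0, 0.005, 20]
  ]
}}

```text
t: 18.35
ee_pos: [536.5, -220.7, 114.5]
orientation: [2.973, -1.015, 0.002]
ft_force: [-0.5, 1.1, 6.3]
width: 38.2
grasp_force: 30.0
```

```bash
python3 -c "
from h import *
st()"
```

```text
18.35 [ 536.5 -220.7  114.5] yawy -127.7 z [ 0.001 -0.001 -1.   ] q6 1.818 F [-0.5  1.1  6.3] M [ 0.11  0.07 -0.06] w 38.2 g 30.0
```

>>> {"name": "servo_tool", "arguments": {
  "rows": [
    [0, 0, 0.06, 0, 0, 0.002, 20],
    [0, 0, 0.12, 0, 0, 0.004, 20],
    [0, 0, 0.16, 0, 0, 0.005, 20],
    [0, 0, 0.16, 0, 0, 0.005, 20]
  ]
}}

```text
t: 18.85
ee_pos: [536.8, -220.8, 114.0]
orientation: [2.83, -1.363, 0.003]
ft_force: [-1.0, 0.7, 10.4]
width: 37.6
grasp_force: 30.0
```

```bash
python3 -c "
from h import *
st()"
```

```text
18.85 [ 536.8 -220.8  114. ] yawy -141.4 z [ 0.002 -0.001 -1.   ] q6 2.058 F [-1.   0.7 10.4] M [0.09 0.16 0.01] w 37.6 g 30.0
```

>>> {"name": "servo_tool", "arguments": {
  "rows": [
    [0, 0, 0.06, 0, 0, 0.001, 20],
    [0, 0, 0.12, 0, 0, 0.002, 20],
    [0, 0, 0.15, 0, 0, 0.002, 20],
    [0, 0, 0.15, 0, 0, 0.002, 20]
  ]
}}

```text
t: 19.35
ee_pos: [536.6, -220.9, 113.5]
orientation: [2.66, -1.671, 0.003]
ft_force: [-2.1, -0.1, 9.9]
width: 37.6
grasp_force: 30.0
```

```bash
python3 -c "
from h import *
st()"
```

```text
19.35 [ 536.6 -220.9  113.5] yawy -154.3 z [ 0.001 -0.001 -1.   ] q6 2.283 F [-2.1 -0.1  9.9] M [0.01 0.3  0.16] w 37.6 g 30.0
```

>>> {"name": "servo_tool", "arguments": {
  "rows": [
    [0, 0, 0.05, 0, 0, 0.001, 20],
    [0, 0, 0.1, 0, 0, 0.001, 20],
    [0, 0, 0.13, 0, 0, 0.002, 20],
    [0, 0, 0.13, 0, 0, 0.002, 20]
  ]
}}

```text
t: 19.85
ee_pos: [536.0, -220.6, 112.8]
orientation: [2.485, -1.922, 0.0]
ft_force: [-3.3, -0.3, 8.9]
width: 37.4
grasp_force: 30.0
```

```bash
python3 -c "
from h import *
st()"
```

```text
19.85 [ 536.  -220.6  112.8] yawy -165.4 z [-0.    -0.001 -1.   ] q6 2.477 F [-3.3 -0.3  8.9] M [0.06 0.49 0.23] w 37.4 g 30.0
```

At estimated seat height with the torque starting to rise, but the wrist is near its limit. Regrasping 60° back for the final snugging.

>>> {"name": "servo_tool", "arguments": {
  "rows": [
    [0, 0, 0, 0, 0, 0, 60],
    [0, 0, 0, 0, 0, 0, 60],
    [0, 0, -0.12, 0, 0, 0, 60],
    [0, 0, -0.24, 0, 0, 0, 60],
    [0, 0, -0.36, 0, 0, 0, 60],
    [0, 0, -0.48, 0, 0, 0, 60],
    [0, 0, -0.6, 0, 0, 0, 60],
    [0, 0, -0.698, 0, 0, 0, 60],
    [0, 0, -0.698, 0, 0, 0, 60]
  ]
}}

```text
t: 20.98
ee_pos: [535.8, -220.2, 111.7]
orientation: [-3.112, 0.432, 0.001]
ft_force: [-0.1, 0.5, 0.4]
width: 59.7
grasp_force: 0.4
```

```bash
python3 - <<'E'
from h import *
st()
b,e=ctrl.get_image("side")
cv2.imwrite("pics/c6.png",cv2.resize(b[120:180,265:325,::-1],(600,600),interpolation=cv2.INTER_CUBIC))
E
```

```text
20.98 [ 535.8 -220.2  111.7] yawy -105.8 z [-0.001  0.    -1.   ] q6 1.436 F [-0.1  0.5  0.4] M [ 0.12  0.1  -0.03] w 59.7 g 0.4
```

View pics/c6.png

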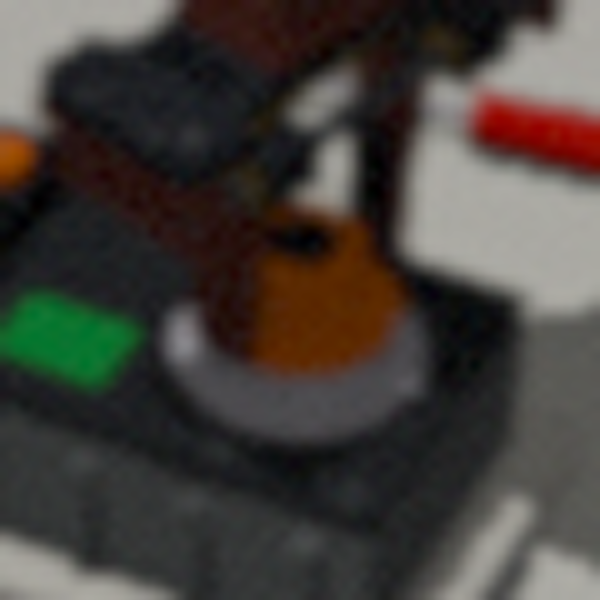

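The flange sits on the rim (edge about (310,372)), fingers open. Regripping 1 mm higher and snugging.

>>> {"name": "servo_tool", "arguments": {
  "rows": [
    [0, 0, 0, 0, 0, -0.005, 45],
    [0, 0, 0, 0, 0, -0.005, 20],
    [0, 0, 0, 0, 0, -0.005, 20],
    [0, 0, 0, 0, 0, -0.005, 20],
    [0, 0, 0, 0, 0, -0.005, 20]
  ]
}}

```text
t: 21.65
ee_pos: [536.0, -220.7, 112.9]
orientation: [3.111, -0.432, 0.0]
ft_force: [-0.9, -3.4, -0.5]
width: 37.8
grasp_force: 29.9
```

```bash
python3 -c "
from h import *
st()"
```

```text
21.65 [ 536.  -220.7  112.9] yawy -105.8 z [-0. -0. -1.] q6 1.436 F [-0.9 -3.4 -0.5] M [-0.59  0.15  0.14] w 37.8 g 29.9
```

>>> {"name": "servo_tool", "arguments": {
  "rows": [
    [0, 0, 0.02, 0, 0, 0, 20],
    [0, 0, 0.04, 0, 0, 0.001, 20],
    [0, 0, 0.04, 0, 0, 0.001, 20]
  ]
}}

```text
t: 22.02
ee_pos: [536.0, -220.5, 112.8]
orientation: [3.097, -0.525, -0.0]
ft_force: [-1.6, -4.2, -0.2]
width: 37.7
grasp_force: 30.1
```

```bash
python3 -c "
from h import *
st()"
```

```text
22.02 [ 536.  -220.5  112.8] yawy -109.3 z [-0. -0. -1.] q6 1.496 F [-1.6 -4.2 -0.2] M [-0.66  0.2   0.58] w 37.7 g 30.1
```

>>> {"name": "servo_tool", "arguments": {
  "rows": [
    [0, 0, 0.02, 0, 0, 0, 20],
    [0, 0, 0.04, 0, 0, 0.001, 20],
    [0, 0, 0.04, 0, 0, 0.001, 20]
  ]
}}

```text
t: 22.4
ee_pos: [535.9, -220.3, 112.7]
orientation: [-3.08, 0.618, 0.0]
ft_force: [-4.5, -3.2, 3.5]
width: 37.8
grasp_force: 30.2
```

```bash
python3 -c "
from h import *
st()"
```

```text
22.4 [ 535.9 -220.3  112.7] yawy -112.7 z [-0.  0. -1.] q6 1.556 F [-4.5 -3.2  3.5] M [-0.36  0.44  0.72] w 37.8 g 30.2
```

>>> {"name": "servo_tool", "arguments": {
  "rows": [
    [0, 0, 0.02, 0, 0, 0, 20],
    [0, 0, 0.04, 0, 0, 0, 20],
    [0, 0, 0.04, 0, 0, 0, 20]
  ]
}}

```text
t: 22.78
ee_pos: [536.0, -220.3, 112.7]
orientation: [-3.06, 0.711, 0.0]
ft_force: [-3.9, -3.0, 5.3]
width: 37.9
grasp_force: 30.3
```

```bash
python3 - <<'E'
from h import *
st()
b,e=ctrl.get_image("side")
# hex/flange outline: orange-pixel depth points -> heights
h=cv2.cvtColor(b,cv2.COLOR_RGB2HSV); m=cv2.inRange(h,(5,120,40),(22,255,255)); k=np.zeros_like(m); k[135:165,280:312]=255; m&=k
P=np.array([depthpt("side",(u,v),e[v,u]) for v,u in np.argwhere(m) if e[v,u]>0])
r=np.hypot(P[:,0]-536,P[:,1]+220.4)
print(len(P),"flange top z",np.median(P[(r>25)&(r<32),2]),((r>25)&(r<32)).sum(),"lowest orange row",np.argwhere(m)[:,0].max(),[proj("side",(536-33*.52,-220.4+33*.85,z)).round(2) for z in(106,107.5,109)])
h2=cv2.cvtColor(b,cv2.COLOR_RGB2HSV)[150:162,294:298]; print(b[150:164,296])
E
```

```text
22.77 [ 536.  -220.3  112.7] yawy -116.2 z [-0.  0. -1.] q6 1.617 F [-3.9 -3.   5.3] M [-0.08  0.48  0.93] w 37.9 g 30.3
214 flange top z 110.02034038248843 62 lowest orange row 157 [array([295.25, 157.24]), array([295.28, 156.88]), array([295.3 , 156.53])]
[[ 92  43   0]
 [ 92  43   4]
 [ 90  39   0]
 [ 92  42   0]
 [ 93  41   1]
 [ 91  41   0]
 [ 94  44   2]
 [ 91  56  47]
 [ 83  70  71]
 [ 75  75  77]
 [ 89  88  93]
 [109 107 111]
 [107 107 110]
 [ 82  81  85]]
```

>>> {"name": "servo_tool", "arguments": {
  "rows": [
    [0, 0, 0.015, 0, 0, 0, 20],
    [0, 0, 0.03, 0, 0, 0, 20],
    [0, 0, 0.03, 0, 0, 0, 20]
  ]
}}

```text
t: 23.2
ee_pos: [536.5, -220.5, 112.6]
orientation: [3.043, -0.779, 0.001]
ft_force: [-0.8, -2.7, 3.4]
width: 38.3
grasp_force: 30.4
```

```bash
python3 -c "
from h import *
st()"
```

```text
23.2 [ 536.5 -220.5  112.6] yawy -118.7 z [ 0.001 -0.    -1.   ] q6 1.661 F [-0.8 -2.7  3.4] M [-0.36  0.15  1.04] w 38.3 g 30.4
```

>>> {"name": "servo_tool", "arguments": {
  "rows": [
    [0, 0, 0, 0, 0, 0, 46],
    [0, 0, 0, 0, 0, 0, 46],
    [0, 0, -0.05, 0, 0, 0, 46],
    [0, 0, -0.05, 0, 0, 0, 20],
    [0, 0, -0.05, 0, 0, 0, 20],
    [0, 0, -0.05, 0, 0, 0, 20]
  ]
}}

```text
t: 23.95
ee_pos: [535.9, -220.3, 112.3]
orientation: [-3.07, 0.665, 0.001]
ft_force: [0.3, -0.4, -2.3]
width: 37.9
grasp_force: 30.0
```

```bash
python3 -c "
from h import *
st()"
```

```text
23.95 [ 535.9 -220.3  112.3] yawy -114.5 z [-0.  0. -1.] q6 1.587 F [ 0.3 -0.4 -2.3] M [ 0.05 -0.01 -0.12] w 37.9 g 30.0
```

>>> {"name": "servo_tool", "arguments": {
  "rows": [
    [0, 0, 0.02, 0, 0, 0, 20],
    [0, 0, 0.04, 0, 0, 0, 20],
    [0, 0, 0.04, 0, 0, 0, 20]
  ]
}}

```text
t: 24.32
ee_pos: [535.7, -220.2, 112.4]
orientation: [3.049, -0.755, -0.001]
ft_force: [-1.2, 0.0, -1.6]
width: 38.2
grasp_force: 30.5
```

```bash
python3 -c "
from h import *
st()"
```

```text
24.32 [ 535.7 -220.2  112.4] yawy -117.8 z [-0.001 -0.    -1.   ] q6 1.646 F [-1.2  0.  -1.6] M [0.04 0.25 1.18] w 38.2 g 30.5
```

From a relaxed grip the torque jumps to 1.2 N·m within 3°, so the plug has stopped on its seat and is snug. Releasing and withdrawing.

>>> {"name": "servo_tool", "arguments": {
  "rows": [
    [0, 0, 0, 0, 0, 0, 60],
    [0, 0, 0, 0, 0, 0, 70],
    [0, 0, 0, 0, 0, 0, 80],
    [0, 0, 0, 0, 0, -0.1, 85],
    [0, 0, 0, 0, 0, -0.35, 85],
    [0, 0, 0, 0, 0, -0.65, 85],
    [0, 0, 0, 0, 0, -0.65, 85]
  ]
}}

```text
t: 25.2
ee_pos: [539.0, -221.6, 247.8]
orientation: [3.048, -0.756, 0.016]
ft_force: [-0.2, 0.3, -0.2]
width: 85.2
grasp_force: 0.0
```

```bash
python3 - <<'E'
from h import *
st()
b,e=ctrl.get_image("side")
h=cv2.cvtColor(b,cv2.COLOR_RGB2HSV); m=cv2.inRange(h,(5,120,40),(22,255,255)); k=np.zeros_like(m); k[135:165,280:312]=255; m&=k
P=np.array([depthpt("side",(u,v),e[v,u]) for v,u in np.argwhere(m) if e[v,u]>0])
r=np.hypot(P[:,0]-536,P[:,1]+220.4); s=P[(r>24)&(r<32)]
A=np.c_[s[:,0]-536,s[:,1]+220.4,np.ones(len(s))]; print(len(s),np.median(s[:,2]),"plane",np.linalg.lstsq(A,s[:,2],rcond=None)[0],"hex top",np.median(P[r<17,2]))
cv2.imwrite("pics/c7.png",cv2.resize(b[110:180,255:335,::-1],(800,600)[:2] if 0 else (640,560),interpolation=cv2.INTER_CUBIC))
E
```

```text
25.2 [ 539.  -221.6  247.8] yawy -117.9 z [ 0.009 -0.004 -1.   ] q6 1.646 F [-0.2  0.3 -0.2] M [ 0.06  0.04 -0.03] w 85.2 g 0.0
74 110.05461064122875 plane [-8.45779894e-03  1.95098152e-02  1.10192542e+02] hex top 133.97164056537292
```

View pics/c7.png

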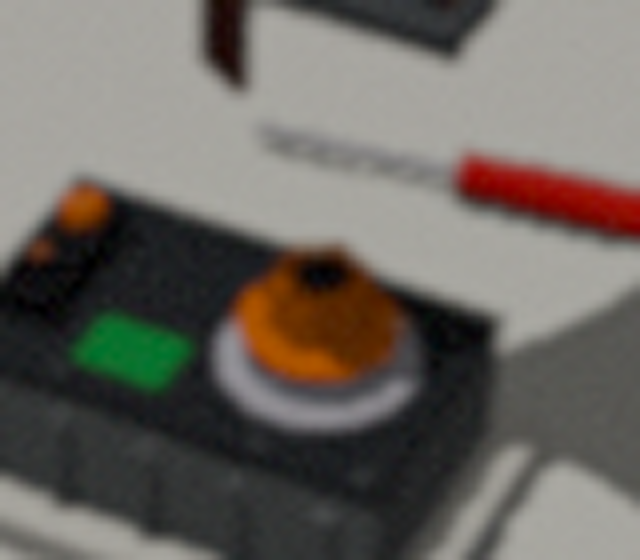

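The plug sits level on the rim (flange at about (320,330)), gripper clear, other things in place. Flange top reads 110 mm and tilt is about 1°. Handing in.

```bash
python3 -c "
from h import *
print(ctrl.close_job())"
```

```text
the job is handed in; nothing more can be done
None
```

The orange plug is in the service port, turned back until it dropped into the thread start, then run in clockwise until it stopped snug (about 1.2 N·m at the wrist) with the flange level on the rim; the gripper let go and the job is handed in at about 25 s.

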